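# Clamp the syringe and draw the pump's pusher back to its stop

### The arm

A 6-joint arm with a two-finger parallel gripper is mounted at the origin on a cart in front of the work surface, level with it; the furniture and walls round the work are solid. World frame = base frame: x ahead of the robot, y to its left, z up, the work surface at z = 0. Lengths are in m, angles in rad, forces in N, time in s.
With the tool pointing down it reaches from about 0.375 to 0.925 m from the base axis. Payload 5.7 kg.
Tool frame: the origin (TCP) lies on the centre line of the jaws, within the pads' length; the fingertips stand 8 mm ahead of it and the grasp point (between the pads) lies 11 mm behind it; z points along the fingers, x is the direction in which the jaws open and shut, and the axes are right-handed (so a half turn about z gives the same grasp; the last joint's range is limited). The gripper opens to 85 mm and grips with 20 to 120 N. Pads are 22 mm wide; open, the fingers measure 114 mm over their backs; the gripper's body (76 mm by 85 mm) begins 54 mm behind the grasp point. The pads swing forward as they close: fully open they stand 13 mm farther back than shut.
Start: joints at [-1.41, 0.359, 1.51, -0, 1.272, -0.115], TCP at [0.163, -0.577, 0.239] pointing down, gripper open.
Joint ranges: [-2.97, 2.97], [-1.01, 2.36], [0.21, 2.38], [-0.96, 4.11], [0.2, 2.71], [-2.98, 2.98]. Speed limits (rad/s): [2.39, 2.39, 3.14, 3.14, 3.14, 3.14].

### API

Orientations are given as [roll, pitch, yaw] about the fixed x, y, z axes, in that order (R = Rz(yaw) Ry(pitch) Rx(roll)).
In Python, from rig import arm gives the robot as it stands. The module is installed in compiled form; this text tells all that it offers.
- The arm moves only by the tool carry_out, never from a script. Its argument "commands" is a list of rows, each a list of 6 numbers: the shift along the tool's x, y, z in mm, then the turn, a rotation vector about the tool's x, y, z in degrees. In form: [[x, y, z, rx, ry, rz], ...]. A call has 1 to 12 rows; each row shifts and turns the commanded pose from where the row before left it, along the tool's axes as they then stand; what a row does not reach is not made up. A row lasts 1/8 s, in which the tool goes at most 62.5 mm and 10.7 degrees, less where a joint would pass 70% of its speed; a pose out of reach is approached as far as the arm can. A call with a gripper value outside its range is refused whole. "claw" is the finger opening in mm, from 0 to 85.4, set as the call begins (left out, the last holds). The fingers move at their own pace and stop on an object; "newtons" is the grip in N (left out, the last holds). Time passes only in rows, so rows that do not move let the fingers close. It gives the time, the measured TCP pose, the force and the opening at its end, in the units of the state.
- arm.observe(): the state, without advancing time (a new reading comes with each control period).
- arm.read_camera(name): name is "scene" or "side" or "wrist"; returns (picture, depth): 480x640x3 uint8, red, green, blue; 480x640 float32, m along the optical axis (not along the pixel's ray), 0 where there is no reading.
- arm.camera_info(name): a dict with "intrinsics" (3x3 intrinsics, pixels), "rvec" (rotation vector, rad) and "tvec" (3), from world to camera coordinates, as OpenCV has them. Camera axes: x right, y down, z forward; pixel columns grow to the right and rows downward; lengths in m; the calibration is good to about 2 mm. The wrist camera is an equidistant fisheye: a pixel r from the principal point sees the ray r / f radians off the axis. A picture is of the moment at which its call begins: read the wrist's pose just before it. camera_info takes no time and is no camera call; for the wrist camera it gives the pose at the moment of the call.
- arm.job_done(): hands the job in, once; it reports no verdict.
The state is a dict: "t": time; "joints": joint angles; "dq": joint speeds; "effort": joint torques, N m; "position": TCP position; "eef_rot": TCP orientation; "ft_force": force on the tool from outside, world axes, zero at the start; "ft_torque": the same for the moment, N m; "width": finger opening in m.
Only numpy, scipy, OpenCV 4.12 (cv2) and the standard library are available. Lean on these libraries where they do the work, as an engineer would, in place of code of your own. Each camera call takes 0.05 s, during which the arm holds its last target.

### The job

Set up the syringe pump that stands on the bare bench top between the two grey trays for its next run: with a fingertip swing the black clamp bar back over the syringe until it is fully closed, square across the barrel. Only when the barrel is held, hook a fingertip behind the raised lip of the black pusher block and draw it, plunger and all, gently back along the rods until it is right up against the stop collars. It is fingertip work: do not pinch, lift or force anything, and leave the other things where they are.

Things in the scene. Friction and masses are not known exactly. Their poses are not given: they have to be found in the camera images.
- pump_1: Syringe pump, grey sloped case with a screen, 214 x 260 mm, fixed on the bare bench (the like pump on the right-hand tray is not used). Origin: on the bench under the case's middle. x points from the screen side to the back, y to the operator's left along the guide rods, z up; sizes below are mm in this frame. Case: x -108 to 106, y -112 to 148; its deck under the rods is at z 92.
- stop (a point): Stopping face of two fixed steel collars (19 across) on the two level rods (9.6 thick, along y, at x 46 and 82, z 114), midway between the rods: x 64, y 39, z 114. Behind them, at y 90 to 146, is a black motor block, z up to 138.
- pump_1_pusher (a joint): Slide of the black pusher block, m. 0: against the stop collars, plunger fully drawn. Grows to the right (pump -y) into the syringe, up to 0.047; starts at 0.026 to 0.040. Takes about 3 N, stays where left. Block: x 34 to 94, 30 long in y, z 92 to 138, right face at y = 9 mm - value, a peg on its front side (x 19 to 34).
- pusher_lip (a point): Top right edge, middle, of the pusher's raised lip: an upright black plate on the block, x 39 to 89, 12 thick in y, z 138 to 160. The edge is at x 64, y = 10 mm - value of pump_1_pusher, z 160. A fingertip goes down on its right (-y) side, above the plunger rod (8 thick, along y, axis x 64, z 130, fixed in the block), and pulls to pump +y.
- barrel (a point): Middle of the top of the clear syringe barrel in the cradle: x 64, y -86, z 139. Barrel 17 thick, along y, from a flange at y -58 to y -125, then a slim capped tip to y -165. Black cradle: x 30 to 98, y -109 to -63; front rail (x 30 to 50) z 137, rear rail (x 73 to 97) z 143. Two white thumb screws on the front rail, x 26 to 40, y -75 and -100, z to about 150.
- pump_1_clamp (a joint): Hinge of the clamp bar, upright axis at clamp_hinge, rad. 0: closed on its stop, bar square across the barrel, pointing to the front (pump -x). Grows as it swings out to the right: at 1.57 it points to pump -y. Starts open at 1.0 to 1.5. Turns with 0.03 N m (about 1 N at a fingertip), stays where left. To close it push on its rear/right side, towards the front, then to +y.
- clamp_hinge (a point): Axis of the clamp bar at the bar's mid height: pump x 85, y -86, z 147. A round metal knob 16 mm wide stands on the bar here, up to z 168.
- clamp_tip (a point): Middle of the free end of the clamp bar, on its centre line, 57 mm from clamp_hinge. The bar is black, 18 mm wide and 7 mm thick, z 143 to 150: 4 mm above the barrel, 6 mm above the cradle's front rail. It turns freely over both.
- tube: Conical tube with screw cap, 21 x 120 x 21 mm, lying on the right end of the left-hand tray. Not part of the job. Origin: centre of its underside.
- stopcock: Small three-way stopcock, 26 x 44 x 17 mm, lying on the bench just right of the pump, nearest the bench front. Not part of the job. Origin: centre of its underside.
- vial_1: Small capped vial, 26 mm thick, 60 mm high, standing on the bench just right of the pump, between the stopcock and the other vial. Not part of the job. Origin: centre of its underside.
- vial_2: Small capped vial, 24 mm thick, 54 mm high, standing just right of the pump, the farther back of two vials. Not part of the job. Origin: centre of its underside.
- rack: Moulded tube rack, 62 x 196 x 76 mm, on the right end of the left-hand tray, next to the pump. Not part of the job. Origin: centre of its underside.
- bottle: Clear glass bottle with screw cap, 69 mm thick, 129 mm high, on the left-hand tray. Not part of the job. Origin: centre of its underside.
- pot: Specimen pot with screw lid, 46 mm thick, 57 mm high, on the left-hand tray. Not part of the job. Origin: centre of its underside.

How it is judged:
On the way, in this order (a step that is already met when the one before it is completed fails the run):
1. the clamp bar is closed across the syringe and the pusher block has not been drawn back yet (value of joint pump_1_clamp below 0.12 rad and value of joint pump_1_pusher above 0.018 m), for 0.2 s.
2. the pusher block is back at the stop collars, the bar still closed (value of joint pump_1_pusher below 0.003 m and value of joint pump_1_clamp below 0.12 rad), for 0.2 s.
At the end, for the whole second after the job is handed in: the clamp bar is closed across the syringe (within 0.12 rad) and the pusher block is up against the stop collars (within 3 mm) (all of step 2); the robot touches nothing.
It fails at once if the plunger is drawn while the clamp bar is not over the barrel (value of joint pump_1_pusher below 0.018 m and value of joint pump_1_clamp above 0.2 rad).
It fails at once if a part of the pump is squeezed or forced (over 40 N between the fingers and the pump) (contact force between the fingers and pump_1 above 40 N).
It fails at once if one of the other things is moved by more than 2 cm (distance of any of tube, stopcock, vial_1, vial_2, rack, bottle, pot from where it was at the start of the episode above 0.02 m).
It also fails if it takes over 43 s, if anything falls off the work surface, if the arm or the gripper's body presses on something with over 40 N, if the wrist force passes 120 N, or if a joint passes its speed limit or range.

## Working session

There is one attempt and no reset: what is moved stays moved. The work goes in short steps, Python scripts to look and compute and a tool call to move; the robot and the scene stay as the last step left them, time stands still between calls to the robot, and variables do not carry over. Pictures are saved under pics/ and viewed, and the job is handed in when it is done.

Besides the shell and the picture viewer there is one more tool, called after "Request:" by a JSON object that holds its "method" and its "body", one argument or row to a line. carry_out: Moves the arm, as the interface text tells. Its arguments: {"type":"object","properties":{"commands":{"type":"array","items":{"type":"array","items":{"type":"number"}}},"claw":{"type":"number"},"newtons":{"type":"number"}},"required":["commands"]}

```bash
mkdir -p pics && ls
python3 - <<'E'
from rig import arm
import cv2
s=arm.observe()
print(s)
for n in ("scene","side","wrist"):
    p,d=arm.read_camera(n)
    cv2.imwrite(f"pics/{n}0.png",p[:,:,::-1])
    import numpy as np
    np.save(f"pics/{n}0.npy",d)
    print(n,arm.camera_info(n))
E
```

```text
pics
{'t': 0.0, 'joints': array([-1.41010576e+00,  3.59524109e-01,  1.51145573e+00, -2.64168933e-05,
        1.27251965e+00, -1.15102887e-01]), 'dq': array([-3.47482911e-04, -4.08230948e-05, -1.28800292e-03,  9.78228144e-05,
        1.20247687e-03, -1.13047100e-03]), 'effort': array([-9.01794992e-04, -5.27622056e+01, -2.78620434e+01,  1.47135518e-05,
        1.33195566e-02,  1.80504929e-05]), 'position': array([ 0.1632577 , -0.57664823,  0.23843335]), 'eef_rot': array([-3.14139872e+00,  1.89712291e-03, -1.29499491e+00]), 'ft_force': array([0.46161562, 1.14565242, 0.65676206]), 'ft_torque': array([-0.02950462,  0.0347785 ,  0.03847769]), 'width': 0.08556642739831512}
scene {'intrinsics': array([[550.99839801,   0.        , 320.12351284],
       [  0.        , 550.99839801, 240.31527651],
       [  0.        ,   0.        ,   1.        ]]), 'rvec': array([ 1.016625  , -2.51598501,  0.94955807]), 'tvec': array([0.32903431, 0.38961866, 1.14597794])}
side {'intrinsics': array([[582.60132269,   0.        , 317.66249405],
       [  0.        , 582.60132269, 240.76837215],
       [  0.        ,   0.        ,   1.        ]]), 'rvec': array([ 1.92753684, -0.45076042,  0.29014629]), 'tvec': array([-0.47713665,  0.15770982,  0.94173895])}
wrist {'intrinsics': array([[371.64829954,   0.        , 320.60317839],
       [  0.        , 371.64829954, 237.86798417],
       [  0.        ,   0.        ,   1.        ]]), 'rvec': array([-2.31977825,  1.75308265,  0.25056054]), 'tvec': array([-0.59772406, -0.03652282,  0.37896621])}
```

View pics/scene0.png

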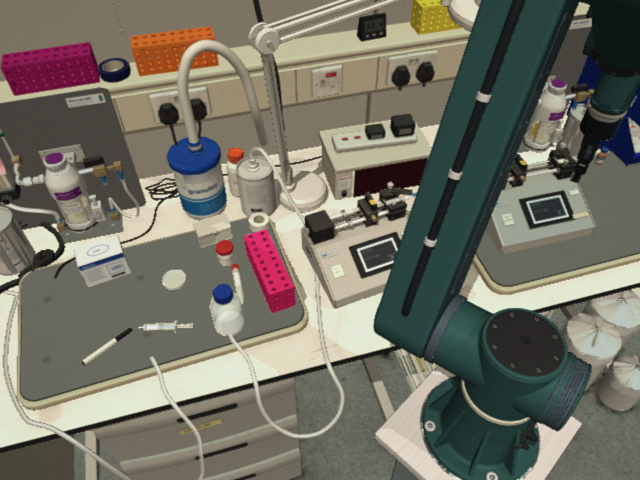

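View pics/side0.png

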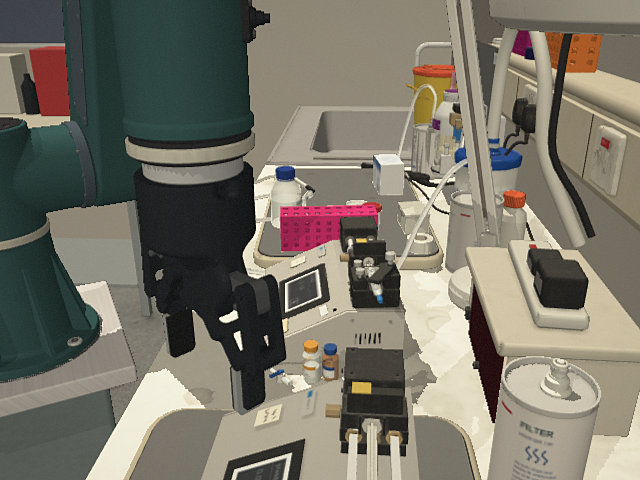

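View pics/wrist0.png

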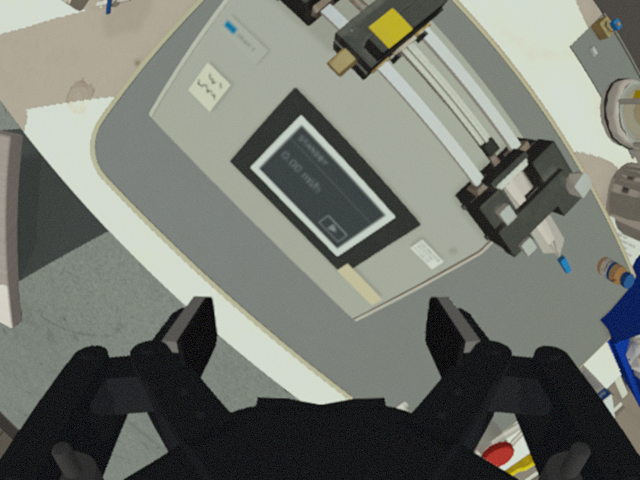

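```bash
cat > h.py <<'E'
import numpy as np, cv2
from scipy.spatial.transform import Rotation as R
def cam(info):
    return np.array(info["intrinsics"]), R.from_rotvec(np.ravel(info["rvec"])).as_matrix(), np.ravel(info["tvec"])
def back(info,u,v,d,fish=False):
    K,Rm,t=cam(info)
    if fish:
        x=np.stack([(u-K[0,2])/K[0,0],(v-K[1,2])/K[1,1]],-1)*1.0
        r=np.linalg.norm(x,axis=-1,keepdims=True)+1e-12
        xy=x/r*np.tan(r)
    else:
        xy=np.stack([(u-K[0,2])/K[0,0],(v-K[1,2])/K[1,1]],-1)
    pc=np.concatenate([xy,np.ones(xy.shape[:-1]+(1,))],-1)*np.asarray(d)[...,None]
    return (pc-t)@Rm
def proj(info,P,fish=False):
    K,Rm,t=cam(info)
    pc=np.atleast_2d(P)@Rm.T+t
    if fish:
        rr=np.linalg.norm(pc[:,:2],axis=1); th=np.arctan2(rr,pc[:,2])
        xy=pc[:,:2]/(rr[:,None]+1e-12)*th[:,None]
    else: xy=pc[:,:2]/pc[:,2:]
    return xy*[K[0,0],K[1,1]]+[K[0,2],K[1,2]]
E
python3 - <<'E'
from rig import arm
from h import *
for n,(x0,y0,x1,y1) in dict(scene=(290,170,450,310),side=(220,200,420,400)).items():
    im=cv2.imread(f"pics/{n}0.png")[y0:y1,x0:x1]
    cv2.imwrite(f"pics/{n}0c.png",cv2.resize(im,None,fx=4 if n=='scene' else 3,fy=4 if n=='scene' else 3,interpolation=cv2.INTER_CUBIC))
d=np.load("pics/scene0.npy");i=arm.camera_info("scene")
for u,v in [(320,225),(334,304),(305,240),(380,255),(338,270),(380,208),(310,265)]:
    print(u,v,d[v,u],back(i,np.array(u),np.array(v),d[v,u]))
d=np.load("pics/side0.npy");i=arm.camera_info("side")
print('side')
for u,v in [(305,290),(360,225),(400,310),(372,285),(312,345),(330,349)]:
    print(u,v,d[v,u],back(i,np.array(u),np.array(v),d[v,u]))
E
```

```text
320 225 1.3330995 [ 0.54515392 -0.09034374  0.14202007]
334 304 1.3244864 [ 0.41793868 -0.00696883  0.02275301]
305 240 1.4040914 [ 0.58642285 -0.07789087  0.06483161]
380 255 1.3693917 [ 0.41632462 -0.17148724  0.06599989]
338 270 1.3390936 [ 0.45957232 -0.06462447  0.06528815]
380 208 1.405536 [ 0.49208586 -0.25559757  0.11749283]
310 265 1.431185 [ 0.55626323 -0.0642041   0.00157255]
side
305 290 0.9376942 [ 0.42245653 -0.17697316  0.07079254]
360 225 1.0146886 [ 0.55675848 -0.11766232  0.13873782]
400 310 0.840692 [ 0.50479302 -0.32571595  0.08832437]
372 285 0.8184725 [ 0.46432312 -0.31246174  0.13203259]
312 345 0.8070778 [ 0.36966331 -0.31329351  0.06117629]
330 349 0.8103791 [ 0.39237346 -0.32366391  0.05405267]
```

View pics/scene0c.png

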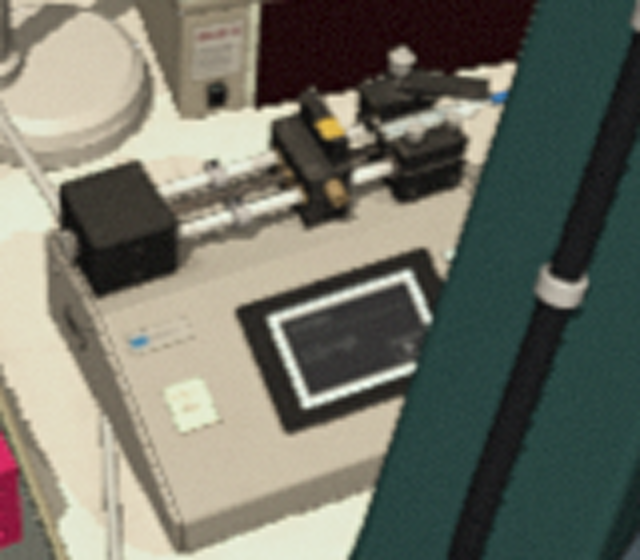

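View pics/side0c.png

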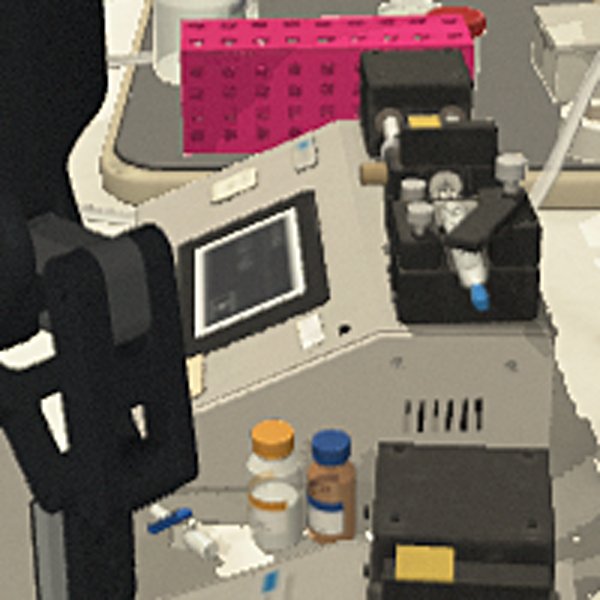

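Run:
```python
from rig import arm
from h import *
from scipy.optimize import least_squares
S=arm.camera_info("scene");D=arm.camera_info("side")
sc=lambda u,v:(290+u/4,170+v/4); sd=lambda u,v:(220+u/3,200+v/3)
C=[(S,(85,-86,168),sc(403,52)),(D,(85,-86,168),sd(512,157)),
(D,(33,-75,150),sd(413,184)),(D,(33,-100,150),sd(419,207)),
(D,(64,-165,130),sd(481,303)),(S,(-108,148,0),sc(183,552)),(S,(46,44,114),sc(240,212)),(S,(82,44,114),sc(214,170))]
def T(p,q):
    c,s=np.cos(p[2]),np.sin(p[2]); q=np.array(q)/1000
    return np.array([p[0]+c*q[0]-s*q[1],p[1]+s*q[0]+c*q[1],q[2]])
def f(p): return np.concatenate([proj(i,T(p,q))[0]-uv for i,q,uv in C])
r=least_squares(f,[0.45,-0.18,-.5],loss='soft_l1')
print(r.x,np.round(f(r.x).reshape(-1,2),1))
for n,q in dict(hinge=(85,-86,147),lip0=(64,10,160),barrel=(64,-86,139)).items(): print(n,T(r.x,q))
```

```text
[ 0.45802484 -0.18772728 -0.40249176] [[-1.  -0.1]
 [ 0.7  1.1]
 [-3.7  1.3]
 [-3.8  1.1]
 [ 4.1  3.3]
 [-0.9  1.1]
 [-1.2 -0.5]
 [-0.7  0.4]]
hinge [ 0.50254505 -0.30015036  0.147     ]
lip0 [ 0.52082758 -0.20359598  0.16      ]
barrel [ 0.48322321 -0.29192441  0.139     ]
```

```bash
cat >> h.py <<'E'
def T(p,q):
    c,s=np.cos(p[2]),np.sin(p[2]); q=np.array(q,float)/1000
    return np.array([p[0]+c*q[0]-s*q[1],p[1]+s*q[0]+c*q[1],q[2]])
def inv(p,w):
    w=np.asarray(w,float); c,s=np.cos(p[2]),np.sin(p[2]); dx,dy=w[...,0]-p[0],w[...,1]-p[1]
    return np.stack([c*dx+s*dy,-s*dx+c*dy,w[...,2]],-1)*1000
def rows(s,targ,yaw,n,zturn=None):
    """tool rows from state to target pos/yaw, pointing down"""
    Rm=R.from_euler('xyz',s['eef_rot']).as_matrix(); Rt=R.from_euler('xyz',[np.pi,0,yaw]).as_matrix()
    rv=R.from_matrix(Rm.T@Rt).as_rotvec(); d=(np.array(targ)-s['position'])/n
    out=[]
    for k in range(n):
        Rk=Rm@R.from_rotvec(rv*k/n).as_matrix()
        out.append(np.r_[Rk.T@d*1000,np.degrees(rv/n)].round(1).tolist())
    return out
E
python3 - <<'E'
from rig import arm
from h import *
s=arm.observe();i=arm.camera_info("wrist")
K,Rc,t=cam(i); Rm=R.from_euler('xyz',s['eef_rot']).as_matrix()
c=-Rc.T@t
print("cam in tool",Rm.T@(c-s['position'])*1000,"axis",Rm.T@Rc[2], "right",Rm.T@Rc[0])
P=[0.45802484,-0.18772728,-0.40249176]
targ=T(P,(30,-90,290)); print(targ)
for r in rows(s,targ,P[2],8): print(r)
E
```

```text
cam in tool [  -1.27734216  -70.39367222 -134.44093693] axis [-2.91204292e-04  2.77914829e-01  9.60605675e-01] right [ 9.99999829e-01 -4.07116760e-04  4.20930291e-04]
[ 0.45037338 -0.28228655  0.29      ]
[-25.7, -44.6, -6.4, -0.0, 0.0, -6.4]
[-20.5, -47.1, -6.4, -0.0, 0.0, -6.4]
[-15.2, -49.1, -6.4, -0.0, 0.0, -6.4]
[-9.6, -50.5, -6.4, -0.0, 0.0, -6.4]
[-3.9, -51.3, -6.4, -0.0, 0.0, -6.4]
[1.8, -51.4, -6.4, -0.0, 0.0, -6.4]
[7.5, -50.9, -6.4, -0.0, 0.0, -6.4]
[13.1, -49.7, -6.4, -0.0, 0.0, -6.4]
```

Request:
{"method": "carry_out", "body": {
  "commands": [
    [-26,-45,-6,0,0,-6.4],
    [-20,-47,-6,0,0,-6.4],
    [-15,-49,-6,0,0,-6.4],
    [-10,-50,-6,0,0,-6.4],
    [-4,-51,-6,0,0,-6.4],
    [2,-51,-6,0,0,-6.4],
    [8,-51,-6,0,0,-6.4],
    [13,-50,-6,0,0,-6.4],
    [0,0,0,0,0,0]
  ],
  "claw": 0,
  "newtons": 20
}}

```text
t: 1.27
position: [0.4523, -0.2807, 0.2876]
eef_rot: [-3.141, -0.001, -0.396]
ft_force: [0.1, -0.5, -0.1]
width: -0.0
```

Run:
```python
from rig import arm
from h import *
import pickle
s=arm.observe();print({k:s[k] for k in('t','position','eef_rot','ft_force','width','joints')})
I={n:arm.camera_info(n) for n in("wrist","side","scene")}
for n in I:
    p,d=arm.read_camera(n); cv2.imwrite(f"pics/{n}1.png",p[:,:,::-1]); np.save(f"pics/{n}1.npy",d)
pickle.dump((s,I),open("pics/1.pkl","wb"))
```

```text
{'t': 1.275, 'position': array([ 0.45226225, -0.28072263,  0.28757267]), 'eef_rot': array([-3.14062871e+00, -8.79451112e-04, -3.96135839e-01]), 'ft_force': array([ 0.08234937, -0.50620476, -0.142292  ]), 'width': -4.25300928667561e-05, 'joints': array([-6.86120504e-01,  2.18384780e-01,  1.58927407e+00,  1.20908761e-03,
        1.33336687e+00, -2.90269139e-01])}
```

View pics/wrist1.png

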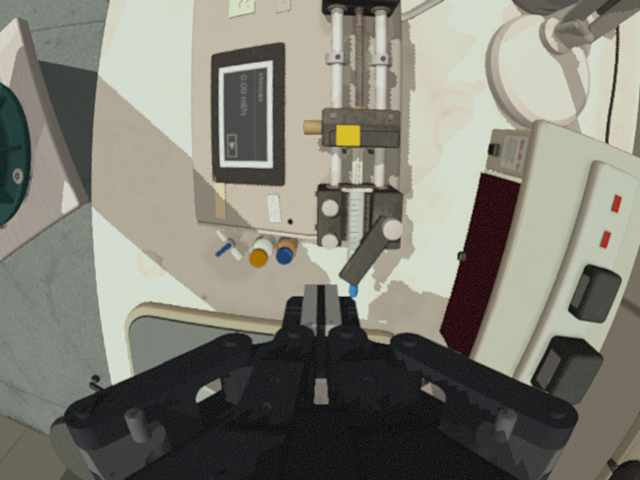

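View pics/side1.png

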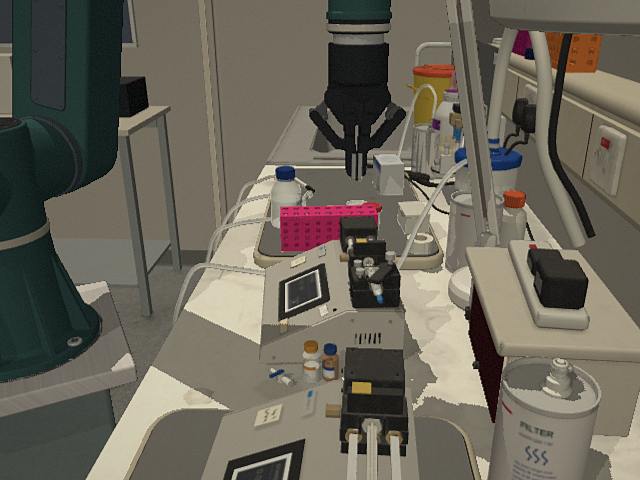

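Run:
```python
import cv2
im=cv2.imread("pics/wrist1.png")[150:300,290:420]
cv2.imwrite("pics/wrist1c.png",cv2.resize(im,None,fx=4,fy=4,interpolation=cv2.INTER_CUBIC))
im=cv2.imread("pics/wrist1.png")[0:150,290:420]
cv2.imwrite("pics/wrist1d.png",cv2.resize(im,None,fx=4,fy=4,interpolation=cv2.INTER_CUBIC))
im=cv2.imread("pics/side1.png")[100:200,300:420]
cv2.imwrite("pics/side1c.png",cv2.resize(im,None,fx=5,fy=5,interpolation=cv2.INTER_CUBIC))
```

```text
(no output)
```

View pics/wrist1c.png

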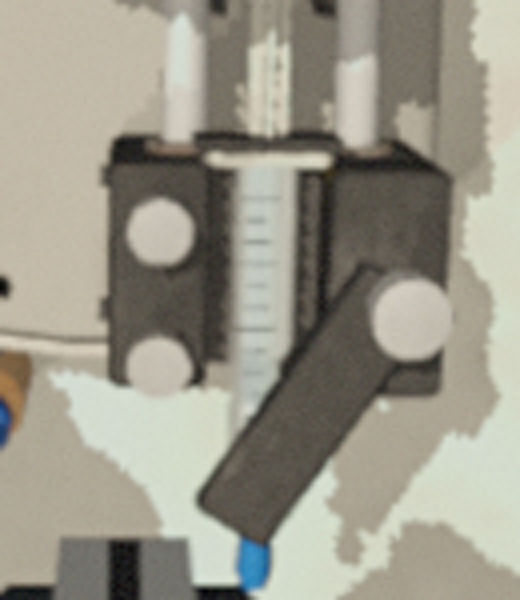

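View pics/wrist1d.png

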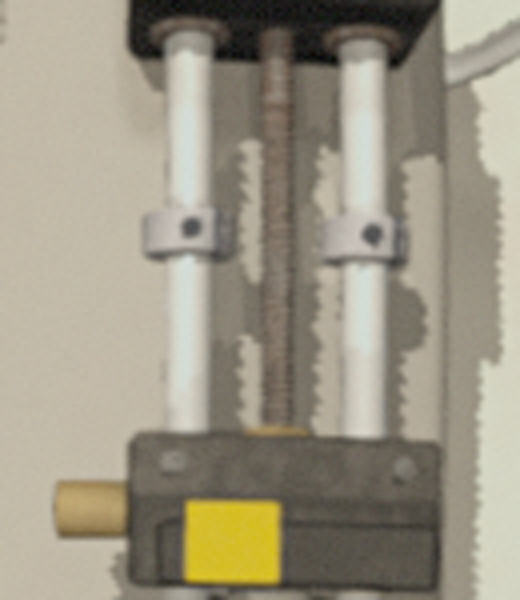

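View pics/side1c.png

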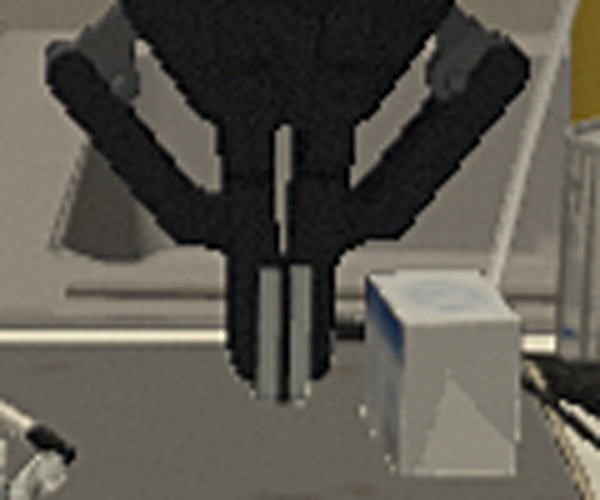

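```bash
cat > fit.py <<'E'
from h import *
import pickle
from scipy.optimize import least_squares
s,I=pickle.load(open("pics/1.pkl","rb"))
W=I['wrist'];D=I['side'];S=I['scene']
c=lambda u,v:(290+(u+.5)/4-.5,150+(v+.5)/4-.5); d=lambda u,v:(290+(u+.5)/4-.5,(v+.5)/4-.5)
sc=lambda u,v:(290+u/4,170+v/4); sd=lambda u,v:(220+u/3,200+v/3)
C=[('knob',W,lambda p:(85,-86,168),c(412,318)),
('scrL',W,lambda p:(33,-75,150),c(160,232)),('scrR',W,lambda p:(33,-100,150),c(160,366)),
('cradRR',W,lambda p:(97,-109,143),c(441,393)),('cradRL',W,lambda p:(97,-63,143),c(447,178)),('cradFL',W,lambda p:(30,-63,137),c(112,166)),
('colF',W,lambda p:(46,39,123.5),d(188,255)),('colR',W,lambda p:(82,39,123.5),d(366,261)),
('lipF',W,lambda p:(39,10-p[3]*1e3,160),d(155,587)),('lipR',W,lambda p:(89,10-p[3]*1e3,160),d(437,590)),
('tip',W,lambda p:(85-57*np.cos(p[4]),-86-57*np.sin(p[4]),150),c(231,520)),
('Sknob',S,lambda p:(85,-86,168),sc(403,52)),('Dknob',D,lambda p:(85,-86,168),sd(512,157)),
('DscrR',D,lambda p:(33,-100,150),sd(419,207)),('Sfl',S,lambda p:(-108,148,0),sc(183,552)),
('ScolF',S,lambda p:(46,44,114),sc(240,212)),('ScolR',S,lambda p:(82,44,114),sc(214,170))]
def f(p): return np.concatenate([proj(i,T(p,q(p)),i is W)[0]-uv for n,i,q,uv in C])
if __name__=="__main__":
    r=least_squares(f,[.458,-.188,-.4,.03,1.0],loss='soft_l1')
    for (n,*_),e in zip(C,f(r.x).reshape(-1,2)): print(n,e.round(1))
    np.save("pics/P.npy",r.x); print(r.x)
    dd=np.load("pics/wrist1.npy")
    for n,i,q,uv in C:
        if i is W:
            u,v=map(int,np.round(uv)); 
            print(n,q(r.x),inv(r.x,back(i,np.array(u),np.array(v),dd[v,u],True)).round(1))
E
python3 fit.py
```

```text
knob [1.5 0.3]
scrL [-8.3  2. ]
scrR [-8.   0.5]
cradRR [1.7 1.2]
cradRL [ 2.8 -1.9]
cradFL [-0.3 -0. ]
colF [-0.2 -0.6]
colR [ 0.4 -1.1]
lipF [1. 0.]
lipR [ 0.9 -0. ]
tip [-0.6  1.5]
Sknob [-1.7  0.7]
Dknob [-1.1  0.3]
DscrR [-5.2  0.5]
Sfl [0.2 3. ]
ScolF [-1.4  0.9]
ScolR [-1.   1.9]
[ 0.45543325 -0.18489273 -0.38603454  0.03767585  0.96654936]
knob (85, -86, 168) [ 84.2 -85.8 167.5]
scrL (33, -75, 150) [ 39.5 -73.9 149.7]
scrR (33, -100, 150) [ 39.4 -99.6 149.8]
cradRR (97, -109, 143) [ 128.  -154.1   -0.6]
cradRL (97, -63, 143) [ 94.6 -64.4 142.8]
cradFL (30, -63, 137) [ 30.5 -63.1 136.2]
colF (46, 39, 123.5) [ 46.7  39.6 119.4]
colR (82, 39, 123.5) [ 82.2  38.7 119.3]
lipF (39, np.float64(-27.675849415894895), 160) [ 38.5 -28.2 134.9]
lipR (89, np.float64(-27.675849415894895), 160) [104.2 -30.2  85.9]
tip (np.float64(52.615875196816035), np.float64(-132.90701931195164), 150) [  52.8 -131.9  150. ]
```

Run:
```python
from fit import *
P=np.load("pics/P.npy")
print("TCP in pump",inv(P,s['position']))
for k in (0,8,13,21): print(k, proj(D,s['position']-[0,0,k/1000])[0])
dd=np.load("pics/side1.npy")
for v in range(174,184): print(v,[round(float(dd[v,u]),3) for u in (352,354,358,360)], back(D,np.array(354),np.array(v),dd[v,354]).round(4),back(D,np.array(360),np.array(v),dd[v,360]).round(4))
row=176; print([(u,round(float(dd[row,u]),3)) for u in range(340,376)])
```

```text
TCP in pump [ 33.14401171 -89.97165365 287.57267441]
0 [355.38838492 173.44525793]
8 [355.27997515 179.20114983]
13 [355.21265338 182.77552148]
21 [355.10562634 188.45799944]
174 [0.766, 0.77, 0.767, 0.767] [ 0.4456 -0.2888  0.2898] [ 0.4514 -0.2944  0.2905]
175 [0.769, 0.766, 0.767, 0.768] [ 0.4437 -0.2921  0.2895] [ 0.4518 -0.2938  0.2889]
176 [0.767, 0.768, 0.768, 0.768] [ 0.4443 -0.2911  0.2878] [ 0.4517 -0.294   0.2876]
177 [0.768, 0.769, 0.769, 0.77] [ 0.4445 -0.2907  0.2863] [ 0.4523 -0.2931  0.2859]
178 [0.769, 0.768, 0.77, 0.772] [ 0.4439 -0.292   0.2854] [ 0.4528 -0.2922  0.2842]
179 [0.772, 0.769, 0.771, 0.769] [ 0.4444 -0.2911  0.2837] [ 0.4514 -0.2947  0.2837]
180 [0.771, 0.773, 0.771, 0.773] [ 0.4457 -0.2888  0.2815] [ 0.4532 -0.2917  0.2813]
181 [1.62, 1.612, 1.615, 1.623] [0.8455 0.4133 0.0347] [0.866  0.4156 0.0312]
182 [1.617, 1.608, 1.614, 1.613] [0.8434 0.4095 0.0331] [0.8606 0.4062 0.0316]
183 [1.607, 1.599, 1.6, 1.599] [0.8383 0.4004 0.0335] [0.8533 0.3936 0.0332]
[(340, 1.667), (341, 1.667), (342, 1.662), (343, 1.664), (344, 1.667), (345, 1.666), (346, 1.662), (347, 1.662), (348, 1.664), (349, 1.664), (350, 0.782), (351, 0.772), (352, 0.767), (353, 0.769), (354, 0.768), (355, 0.768), (356, 0.769), (357, 0.77), (358, 0.768), (359, 0.768), (360, 0.768), (361, 0.767), (362, 1.667), (363, 1.668), (364, 1.657), (365, 1.657), (366, 1.657), (367, 1.664), (368, 1.66), (369, 1.659), (370, 1.661), (371, 1.663), (372, 1.658), (373, 1.576), (374, 1.561), (375, 1.546)]
```

Run:
```python
from fit import *
P=np.load("pics/P.npy")
dd=np.load("pics/wrist1.npy")
for u,v in [(490,175),(530,130),(440,330),(520,180),(500,300),(450,310)]:
    print(u,v,inv(P,back(W,np.array(u),np.array(v),dd[v,u],True)).round(0))
th=P[4]
for g,t in [(8,th),(3,th),(0,th),(0,.8),(0,.6),(0,.4),(0,.25),(0,.12),(0,0)]:
    rho=24+10*t/th; n=np.array([np.sin(t),-np.cos(t)]); dr=np.array([-np.cos(t),-np.sin(t)])
    h=8*np.sin(t)+11*np.cos(t)
    print(t,(np.array([85,-86])+rho*dr+(9+h+g)*n).round(1))
```

```text
490 175 [221. -58.  38.]
530 130 [236.  -6.  95.]
440 330 [ 187. -263.   15.]
520 180 [279. -66.   8.]
500 300 [ 199. -163.  135.]
450 310 [ 193. -229.   24.]
0.9665493639603536 [  90.2 -130.9]
0.9665493639603536 [  86.1 -128.1]
0.9665493639603536 [  83.7 -126.4]
0.8 [  78.6 -124.8]
0.6 [  72.8 -121.7]
0.4 [  67.7 -117.4]
0.25 [  64.6 -113.5]
0.12 [  62.4 -109.8]
0 [  61. -106.]
```

Request:
{"method": "carry_out", "body": {
  "commands": [
    [14,10,0,0,0,-0.6],
    [14,10,5,0,0,0],
    [14,10,15,0,0,0],
    [15,11,25,0,0,0],
    [0,0,25,0,0,0],
    [0,0,17,0,0,0],
    [0,0,0,0,0,0]
  ]
}}

```text
t: 2.3
position: [0.4861, -0.3425, 0.1982]
eef_rot: [-3.14, 0.004, -0.391]
ft_force: [-0.3, -0.1, 0.1]
width: -0.0001
```

```bash
cat > st.py <<'E'
from rig import arm
from h import *
P=np.load("pics/P.npy")
def st():
    s=arm.observe(); q=inv(P,s['position']); f=s['ft_force']; c_,s_=np.cos(P[2]),np.sin(P[2])
    print('t',round(s['t'],2),'TCPpump',q.round(1),'tipz',round(q[2]-8,1),'F pump',np.round([c_*f[0]+s_*f[1],-s_*f[0]+c_*f[1],f[2]],1),'rot',s['eef_rot'].round(4),'yaw-P',round(s['eef_rot'][2]-P[2],4))
    return s
if __name__=="__main__": st()
E
python3 st.py
```

```text
t 2.3 TCPpump [  87.7 -134.5  198.2] tipz 190.2 F pump [-0.2 -0.2  0.1] rot [-3.1402  0.0038 -0.3914] yaw-P -0.0053
```

Request:
{"method": "carry_out", "body": {
  "commands": [
    [2,-2,15,0,0,0],
    [0,0,15,0,0,0],
    [0,0,10,0,0,0],
    [0,0,0,0,0,0],
    [0,0,0,0,0,0]
  ]
}}

```text
t: 2.92
position: [0.4899, -0.342, 0.1606]
eef_rot: [3.141, -0.0, -0.391]
ft_force: [0.3, -0.1, -0.2]
width: -0.0003
```

Run:
```python
from st import *
s=st()
p,d=arm.read_camera("wrist"); cv2.imwrite("pics/w2.png",p[:,:,::-1]); np.save("pics/w2.npy",d)
p,d=arm.read_camera("side"); cv2.imwrite("pics/s2.png",cv2.resize(p[230:330,310:430,::-1],None,fx=5,fy=5,interpolation=cv2.INTER_CUBIC))
```

```text
t 2.92 TCPpump [  91.1 -132.6  160.6] tipz 152.6 F pump [ 0.3  0.  -0.2] rot [ 3.1415e+00 -4.0000e-04 -3.9090e-01] yaw-P -0.0049
```

View pics/w2.png

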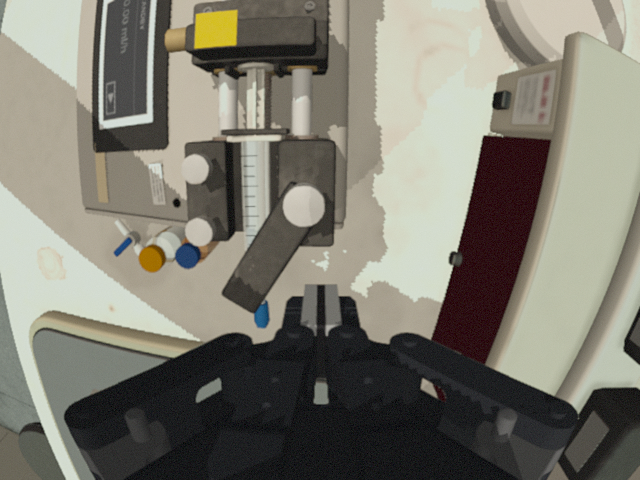

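View pics/s2.png

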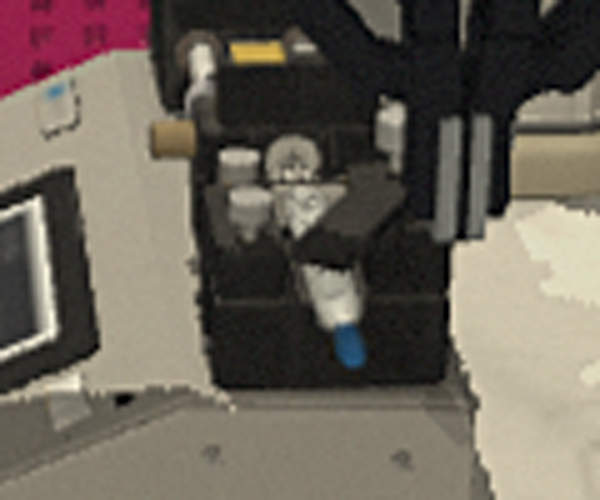

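Request:
{"method": "carry_out", "body": {
  "commands": [
    [0,0,3.5,0,0,0],
    [0,0,3.5,0,0,0],
    [0,0,0,0,0,0],
    [-3.7,-3.1,0,0,0,0],
    [-3.7,-3.1,0,0,0,0],
    [-2.5,-0.8,0,0,0,0],
    [-2.5,-0.8,0,0,0,0],
    [-2.9,-1.5,0,0,0,0],
    [-2.9,-1.5,0,0,0,0],
    [0,0,0,0,0,0]
  ]
}}

```text
t: 4.28
position: [0.4766, -0.3245, 0.1533]
eef_rot: [-3.141, 0.001, -0.391]
ft_force: [0.8, 0.1, -0.0]
width: 0.0
```

Run:
```python
from st import *
s=st()
p,d=arm.read_camera("wrist"); cv2.imwrite("pics/w3.png",p[:,:,::-1]); np.save("pics/w3.npy",d)
```

```text
t 4.28 TCPpump [  72.2 -121.4  153.3] tipz 145.3 F pump [ 0.7  0.4 -0. ] rot [-3.1412e+00  7.0000e-04 -3.9080e-01] yaw-P -0.0048
```

View pics/w3.png

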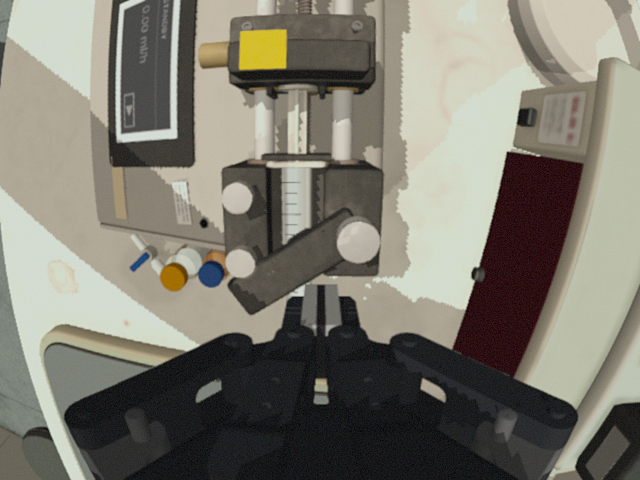

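Request:
{"method": "carry_out", "body": {
  "commands": [
    [-2.3,-2,0,0,0,0],
    [-2.2,-2,0,0,0,0],
    [-1.6,-1.9,0,0,0,0],
    [-1.5,-2,0,0,0,0],
    [-1.1,-1.9,0,0,0,0],
    [-1.1,-1.8,0,0,0,0],
    [0,0,0,0,0,0]
  ]
}}

```text
t: 5.2
position: [0.472, -0.3099, 0.1532]
eef_rot: [-3.141, 0.001, -0.391]
ft_force: [-0.2, 0.2, 0.6]
width: -0.0001
```

Run:
```python
from st import *
s=st()
p,d=arm.read_camera("wrist"); cv2.imwrite("pics/w4.png",p[:,:,::-1]); np.save("pics/w4.npy",d)
cv2.imwrite("pics/w4c.png",cv2.resize(p[150:330,200:400,::-1],None,fx=4,fy=4,interpolation=cv2.INTER_CUBIC))
```

```text
t 5.2 TCPpump [  62.4 -109.6  153.2] tipz 145.2 F pump [-0.2  0.1  0.6] rot [-3.1411e+00  1.0000e-03 -3.9080e-01] yaw-P -0.0048
```

View pics/w4c.png

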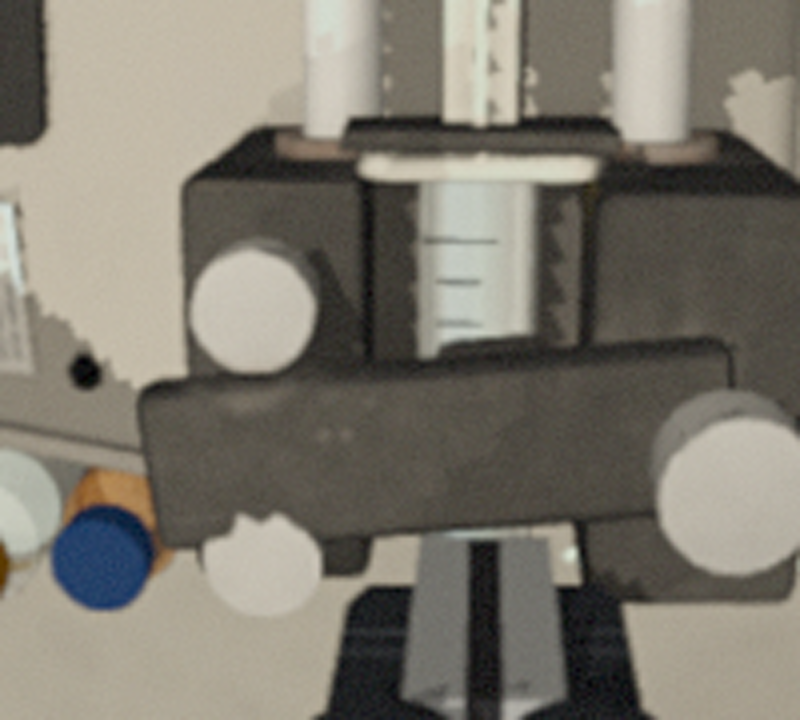

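Request:
{"method": "carry_out", "body": {
  "commands": [
    [-0.4,-1.2,0,0,0,0],
    [-0.4,-1.2,0,0,0,0],
    [0,0,0,0,0,0]
  ]
}}

```text
t: 5.62
position: [0.4722, -0.3077, 0.1532]
eef_rot: [-3.141, 0.001, -0.391]
ft_force: [-0.7, -1.0, -0.6]
width: 0.0
```

Request:
{"method": "carry_out", "body": {
  "commands": [
    [0,-0.7,0,0,0,0],
    [0,0,0,0,0,0]
  ]
}}

```text
t: 5.88
position: [0.4723, -0.3072, 0.1531]
eef_rot: [3.142, 0.001, -0.391]
ft_force: [-3.6, -2.3, 0.3]
width: 0.0002
```

Request:
{"method": "carry_out", "body": {
  "commands": [
    [0,-0.6,0,0,0,0],
    [0,0,0,0,0,0]
  ]
}}

```text
t: 6.12
position: [0.4724, -0.3071, 0.1532]
eef_rot: [3.141, 0.001, -0.391]
ft_force: [-3.8, -3.2, 0.2]
width: -0.0002
```

Run:
```python
from st import *
s=st()
i=arm.camera_info("wrist")
import pickle; pickle.dump((s,i),open("pics/5.pkl","wb"))
p,d=arm.read_camera("wrist"); cv2.imwrite("pics/w5.png",p[:,:,::-1]); np.save("pics/w5.npy",d)
cv2.imwrite("pics/w5c.png",cv2.resize(p[150:330,200:400,::-1],None,fx=4,fy=4,interpolation=cv2.INTER_CUBIC))
```

```text
t 6.12 TCPpump [  61.7 -106.9  153.2] tipz 145.2 F pump [-2.3 -4.4  0.2] rot [ 3.1406e+00  9.0000e-04 -3.9070e-01] yaw-P -0.0046
```

View pics/w5c.png

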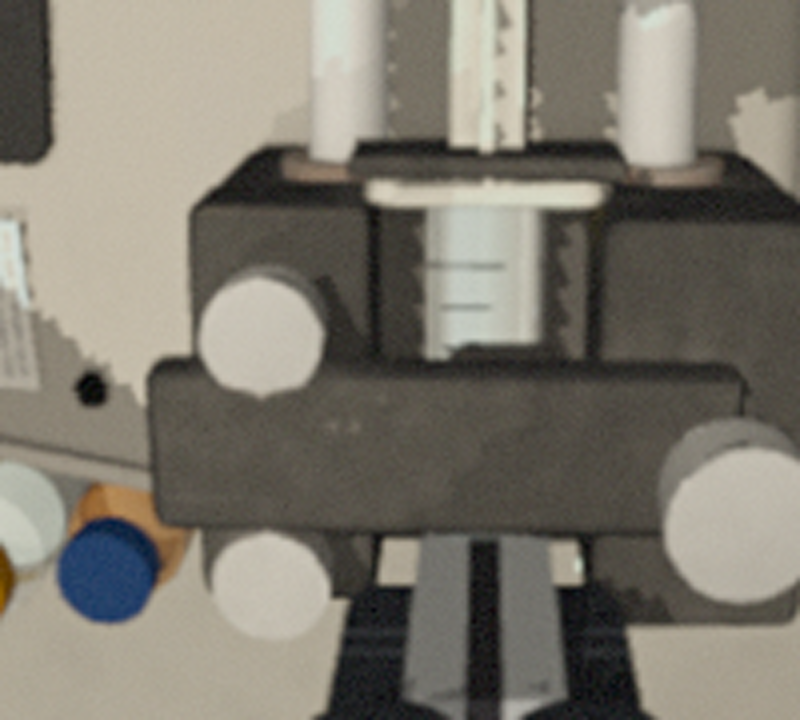

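Request:
{"method": "carry_out", "body": {
  "commands": [
    [0,3,0,0,0,0],
    [0,4,0,0,0,0],
    [0,0,-15,0,0,0],
    [0,0,-20,0,0,0],
    [0,0,-15,0,0,0],
    [2,-18,0,0,0,-0.3],
    [0,-20,0,0,0,0],
    [0,-20,0,0,0,0],
    [0,-13,0,0,0,0],
    [0,0,0,0,0,0],
    [0,0,0,0,0,0]
  ]
}}

```text
t: 7.55
position: [0.499, -0.2484, 0.2032]
eef_rot: [3.141, 0.0, -0.385]
ft_force: [-0.1, -0.1, 0.3]
width: -0.0001
```

Run:
```python
from st import *
s=st()
i=arm.camera_info("wrist")
p,d=arm.read_camera("wrist"); cv2.imwrite("pics/w6.png",p[:,:,::-1]); np.save("pics/w6.npy",d)
p2,d2=arm.read_camera("side"); cv2.imwrite("pics/s6.png",cv2.resize(p2[180:330,300:430,::-1],None,fx=4,fy=4,interpolation=cv2.INTER_CUBIC))
np.save("pics/s6.npy",d2)
import pickle; pickle.dump((s,i),open("pics/6.pkl","wb"))
```

```text
t 7.55 TCPpump [ 64.3 -42.4 203.2] tipz 195.2 F pump [-0.1 -0.1  0.3] rot [ 3.1413e+00  1.0000e-04 -3.8530e-01] yaw-P 0.0007
```

View pics/w6.png

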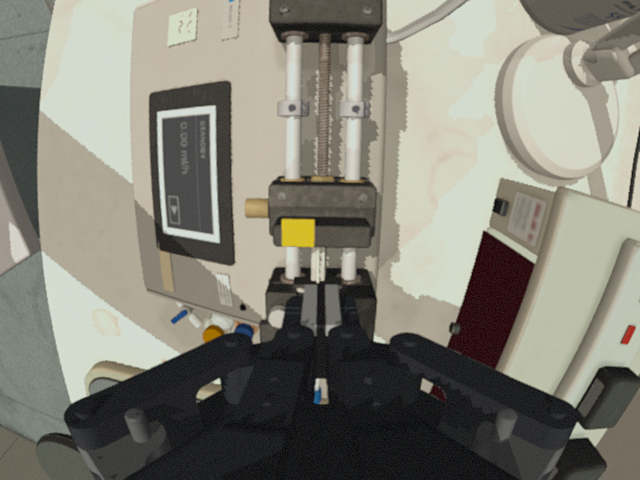

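View pics/s6.png

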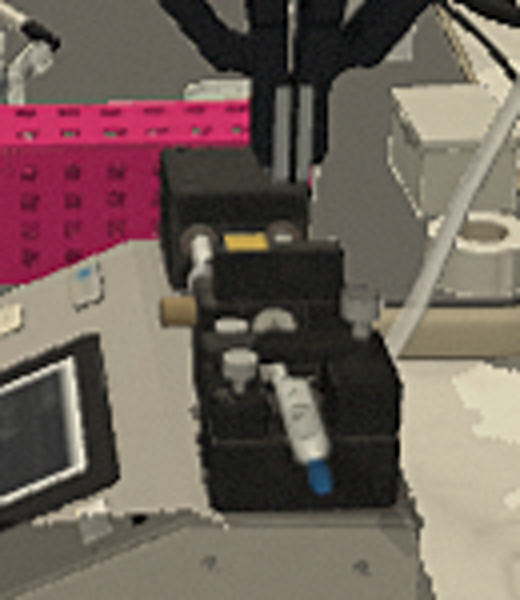

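Run:
```python
from st import *
import pickle
s,i=pickle.load(open("pics/6.pkl","rb")); d=np.load("pics/w6.npy")
for u in (297,340,360):
  for v in (225,235,241,244,246,248,250): print(u,v,inv(P,back(i,np.array(u),np.array(v),d[v,u],True)).round(1))
for u,v in [(324,260),(318,272),(300,275)]: print(u,v,inv(P,back(i,np.array(u),np.array(v),d[v,u],True)).round(1))
```

```text
297 225 [ 51.6 -15.9 159.2]
297 235 [ 51.6 -20.8 160. ]
297 241 [ 51.4 -24.3 158.6]
297 244 [ 51.5 -25.5 160. ]
297 246 [ 51.5 -26.5 159.9]
297 248 [ 48.6 -41.2 117.4]
297 250 [ 48.6 -42.3 117.9]
340 225 [ 73.  -16.2 157.7]
340 235 [ 72.9 -20.8 159.9]
340 241 [ 73.  -24.2 159. ]
340 244 [ 73.  -25.5 159.8]
340 246 [ 73.1 -26.6 159.6]
340 248 [ 77.  -50.5  88. ]
340 250 [ 76.9 -51.4  89.7]
360 225 [ 83.  -16.2 157.8]
360 235 [ 83.  -21.  159.1]
360 241 [ 83.  -23.7 160.4]
360 244 [ 83.  -25.4 160.3]
360 246 [ 83.2 -26.8 159. ]
360 248 [ 91.1 -50.2  88.9]
360 250 [ 91.2 -52.   87.9]
324 260 [ 65.5 -49.2 117. ]
318 272 [ 61.8 -51.3 132.3]
300 275 [ 50.  -60.5 114.3]
```

Request:
{"method": "carry_out", "body": {
  "commands": [
    [0,0,12,0,0,0],
    [0,0,15,0,0,0],
    [0,0,12,0,0,0],
    [0,0,6,0,0,0],
    [0,0,3,0,0,0],
    [0,0,0,0,0,0]
  ]
}}

```text
t: 8.4
position: [0.4991, -0.2483, 0.1552]
eef_rot: [-3.142, 0.0, -0.386]
ft_force: [0.3, -0.5, 0.9]
width: -0.0
```

```bash
python3 st.py
```

```text
t 8.4 TCPpump [ 64.3 -42.3 155.2] tipz 147.2 F pump [ 0.5 -0.4  0.9] rot [-3.1415e+00  1.0000e-04 -3.8560e-01] yaw-P 0.0004
```

Request:
{"method": "carry_out", "body": {
  "commands": [
    [0,-2,0,0,0,0],
    [0,-2,0,0,0,0],
    [0,-2,0,0,0,0],
    [0,-3,0,0,0,0],
    [0,-3,0,0,0,0],
    [0,-3,0,0,0,0],
    [0,0,0,0,0,0]
  ]
}}

```text
t: 9.28
position: [0.5049, -0.2339, 0.1553]
eef_rot: [-3.141, -0.0, -0.385]
ft_force: [-0.4, -1.8, 0.7]
width: 0.0001
```

```bash
python3 st.py
```

```text
t 9.28 TCPpump [ 64.3 -26.8 155.3] tipz 147.3 F pump [ 0.3 -1.9  0.7] rot [-3.1411e+00 -1.0000e-04 -3.8550e-01] yaw-P 0.0006
```

Request:
{"method": "carry_out", "body": {
  "commands": [
    [0,-3,0,0,0,0],
    [0,-3,0,0,0,0],
    [0,-3,0,0,0,0],
    [0,-3,0,0,0,0],
    [0,-3,0,0,0,0],
    [0,-3,0,0,0,0],
    [0,-2,0,0,0,0],
    [0,-1.5,0,0,0,0],
    [0,0,0,0,0,0]
  ]
}}

```text
t: 10.4
position: [0.5125, -0.2141, 0.1552]
eef_rot: [-3.141, 0.001, -0.386]
ft_force: [-0.1, -2.6, 0.8]
width: 0.0
```

Request:
{"method": "carry_out", "body": {
  "commands": [
    [0,-1,0,0,0,0],
    [0,0,0,0,0,0]
  ]
}}

```text
t: 10.65
position: [0.5128, -0.2133, 0.1552]
eef_rot: [-3.141, 0.001, -0.386]
ft_force: [0.3, -2.3, 1.3]
width: -0.0005
```

Run:
```python
from st import *
s=st()
p,d=arm.read_camera("wrist"); cv2.imwrite("pics/w7.png",p[:,:,::-1])
```

```text
t 10.65 TCPpump [ 63.8  -4.7 155.2] tipz 147.2 F pump [ 1.2 -2.   1.3] rot [-3.1414e+00  7.0000e-04 -3.8570e-01] yaw-P 0.0003
```

View pics/w7.png

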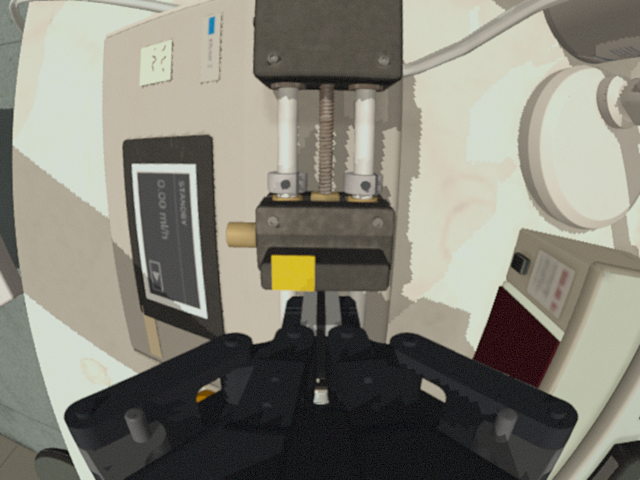

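Block is still a few mm short of the collars (gap at px ~ (285,193)). I'll carry on in fine steps.

Request:
{"method": "carry_out", "body": {
  "commands": [
    [0,-1,0,0,0,0],
    [0,-1,0,0,0,0],
    [0,0,0,0,0,0]
  ]
}}

```text
t: 11.08
position: [0.5136, -0.2114, 0.1552]
eef_rot: [-3.141, 0.001, -0.386]
ft_force: [-0.6, -2.6, 0.4]
width: 0.0001
```

Request:
{"method": "carry_out", "body": {
  "commands": [
    [0,-0.8,0,0,0,0],
    [0,0,0,0,0,0]
  ]
}}

```text
t: 11.32
position: [0.5139, -0.2108, 0.1552]
eef_rot: [3.141, 0.001, -0.386]
ft_force: [-1.5, -3.2, 0.1]
width: 0.0001
```

Request:
{"method": "carry_out", "body": {
  "commands": [
    [0,-0.6,0,0,0,0],
    [0,0,0,0,0,0]
  ]
}}

```text
t: 11.58
position: [0.5139, -0.2108, 0.1552]
eef_rot: [3.141, 0.001, -0.385]
ft_force: [-2.5, -4.8, 1.2]
width: -0.0002
```

```bash
python3 st.py
```

```text
t 11.57 TCPpump [ 63.9  -2.  155.2] tipz 147.2 F pump [-0.5 -5.4  1.2] rot [ 3.1406e+00  5.0000e-04 -3.8550e-01] yaw-P 0.0006
```

Request:
{"method": "carry_out", "body": {
  "commands": [
    [0,-0.6,0,0,0,0],
    [0,0,0,0,0,0]
  ]
}}

```text
t: 11.82
position: [0.5139, -0.2107, 0.1552]
eef_rot: [3.14, 0.001, -0.385]
ft_force: [-3.4, -6.7, 0.6]
width: -0.0
```

Run:
```python
from st import *
s=st()
p,d=arm.read_camera("wrist"); cv2.imwrite("pics/w8.png",cv2.resize(p[140:310,220:420,::-1],None,fx=3,fy=3,interpolation=cv2.INTER_CUBIC))
```

```text
t 11.82 TCPpump [ 63.9  -1.9 155.2] tipz 147.2 F pump [-0.6 -7.4  0.6] rot [ 3.1397e+00  6.0000e-04 -3.8530e-01] yaw-P 0.0007
```

View pics/w8.png

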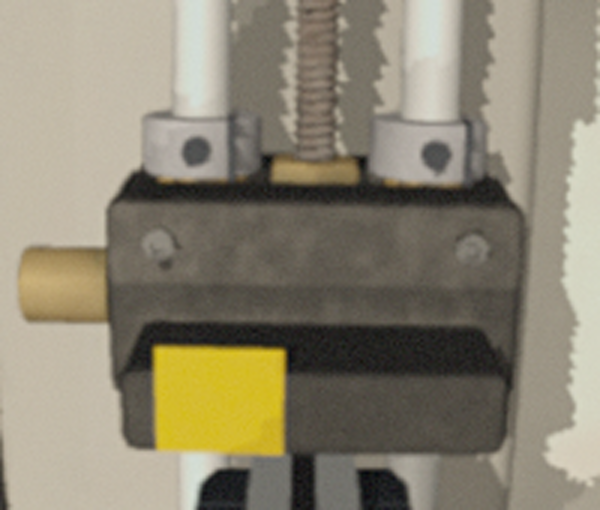

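Request:
{"method": "carry_out", "body": {
  "commands": [
    [0,2,0,0,0,0],
    [0,4,0,0,0,0],
    [0,0,-10,0,0,0],
    [0,0,-25,0,0,0],
    [0,0,-30,0,0,0],
    [0,0,-40,0,0,0],
    [0,30,-20,0,0,0],
    [0,35,0,0,0,0],
    [0,0,0,0,0,0],
    [0,0,0,0,0,0]
  ]
}}

```text
t: 13.12
position: [0.4879, -0.2749, 0.2805]
eef_rot: [-3.141, 0.0, -0.386]
ft_force: [-0.5, 0.8, 0.1]
width: -0.0002
```

Run:
```python
from st import *
s=st(); i=arm.camera_info("wrist")
p,d=arm.read_camera("wrist"); cv2.imwrite("pics/w9.png",p[:,:,::-1]); np.save("pics/w9.npy",d)
import pickle; pickle.dump((s,i),open("pics/9.pkl","wb"))
for n,q in dict(knob=(85,-86,168),tip0=(28,-86,150),lipF0=(39,10,160),lipR0=(89,10,160),lipR3=(89,7,160)).items(): print(n,proj(i,T(P,q),True)[0].round(1))
```

```text
t 13.12 TCPpump [ 64.  -71.2 280.5] tipz 272.5 F pump [-0.8  0.6  0.1] rot [-3.1406e+00  2.0000e-04 -3.8620e-01] yaw-P -0.0001
knob [351.8 258.4]
tip0 [274.1 250.4]
lipF0 [285.2 119.7]
lipR0 [359.  119.8]
lipR3 [359.  124.1]
```

View pics/w9.png

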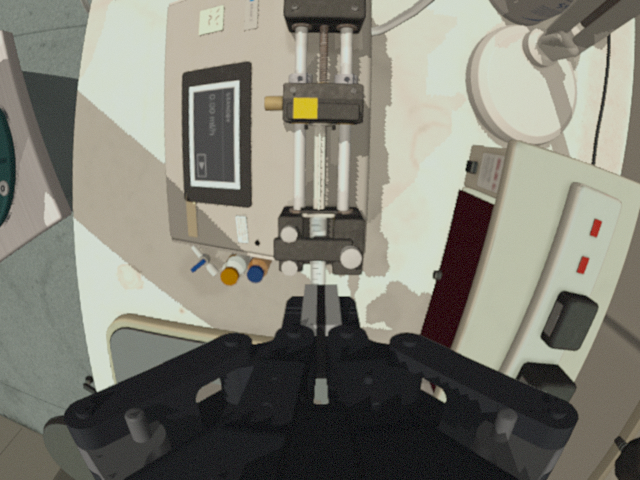

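Run:
```python
from st import *
import pickle
s,i=pickle.load(open("pics/9.pkl","rb")); d=np.load("pics/w9.npy")
for u in (305,340):
  for v in range(117,127): print(u,v,inv(P,back(i,np.array(u),np.array(v),d[v,u],True)).round(1))
p=cv2.imread("pics/w9.png"); cv2.imwrite("pics/w9c.png",cv2.resize(p[60:290,250:390],None,fx=3.4,fy=2.6,interpolation=cv2.INTER_CUBIC))
for u in (290,300,325,335):
  col=[(v,inv(P,back(i,np.array(u),np.array(v),d[v,u],True))) for v in range(225,275)]
  ok=[q[1] for v,q in col if 147<q[2]<152]; print(u,len(ok),min(ok),max(ok))
```

```text
305 117 [ 52.5  11.6 160.2]
305 118 [ 52.4  11.  159. ]
305 119 [ 52.4  10.3 158. ]
305 120 [ 52.   10.  148.4]
305 121 [ 51.5   9.7 136.4]
305 122 [ 51.3   9.1 133.4]
305 123 [ 50.8   8.7 120.1]
305 124 [ 50.6   8.  115.2]
305 125 [ 51.7   6.6 141.5]
305 126 [ 51.6   5.9 139.1]
340 117 [ 76.1  11.7 158.9]
340 118 [ 76.1  11.  160.7]
340 119 [ 76.2  10.4 158.6]
340 120 [ 76.2   9.7 157.5]
340 121 [ 77.3   9.8 136. ]
340 122 [ 77.3   9.  136.9]
340 123 [ 78.    8.7 122.4]
340 124 [ 78.2   7.9 119.9]
340 125 [ 78.3   7.2 117.6]
340 126 [ 78.3   6.4 117.1]
290 49 -104.98076134001742 -67.69398285765982
300 23 -94.00495356059726 -76.68722097717004
325 23 -93.20666804413321 -76.61235513133344
335 22 -93.48558931628538 -77.52351802163663
```

View pics/w9c.png

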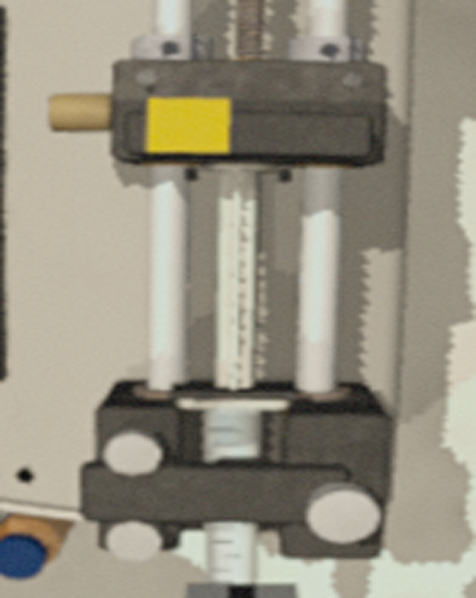

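The lip edge measures y ≈ 10 mm, so the pusher value is about 0. The bar lies at y −77 to −94 mm along its whole length, so it is square. The arm is clear of everything, so I'm handing in.

Run:
```python
from st import *
st(); print(arm.job_done())
```

```text
t 13.18 TCPpump [ 63.9 -70.9 280.3] tipz 272.3 F pump [ 1.   0.2 -1.1] rot [-3.1407e+00  4.0000e-04 -3.8550e-01] yaw-P 0.0006
the job is handed in; nothing more can be done
None
```

The pump is set up. With the shut fingertips I swung the clamp bar from about 0.97 rad onto its stop, then hooked behind the lip and drew the pusher back against the collars. I then backed off, lifted clear and handed in at about 13 s; no verdict was reported.

**Last checks:**
- **Clamp bar:** the depth image puts it at y −77 to −94 mm along its length, so it is square across the barrel.
- **Pusher:** the lip edge is at y ≈ 10 mm, so the slide is at about 0, and the block visibly sits against both collars.
- **Forces:** the wrist force read at most about 7.5 N after each move.
- **Other things:** none was touched on the way, but I did not measure their positions afterwards.

**What disagreed:** the thumb screws measured about x 39.5 mm at their centres rather than x 26 to 40, so I kept the finger farther back. In the pictures the bar seems to pass through the tops of the screws. Both stops came about 1 mm before the fitted pose predicted, which is within the calibration.

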